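Unstack board carriers into their test nests

ROBOT

A 6-joint arm with a two-finger parallel gripper is mounted at the origin on the work surface. World frame = base frame: x ahead of the robot, y to its left, z up, the work surface at z = 0. Lengths are in m, angles in rad, forces in N, time in s.
With the tool pointing down it reaches from about 0.275 to 0.975 m from the base axis. Payload 8.4 kg.
Tool frame: the origin (TCP) lies at the very end of the fingers, on their centre line; the grasp point (between the pads) lies 19 mm behind it; z points along the fingers, y is the direction in which the jaws open and shut (so a half turn about z gives the same grasp; the last joint's range is limited). The gripper opens to 92 mm and grips with 3 to 60 N. Pads are 20 mm wide; open, the fingers measure 128 mm over their backs; the gripper's body (75 mm by 189 mm) begins 69 mm behind the grasp point.
Start: joints at [-1.341, 0.353, 1.633, -0, 1.155, -0.002], TCP at [0.144, -0.608, 0.215] pointing down, gripper open.
Joint ranges: [-2.63, 2.63], [-0.92, 2.1], [0.06, 2.66], [-1.3, 4.44], [0, 2.69], [-3.02, 3.02]. Speed limits (rad/s): [2.22, 2.22, 2.79, 3.14, 3.14, 3.14].

INTERFACE

Orientations are given as a unit quaternion [x, y, z, w].
In Python, from station import manip gives the robot as it stands.
- The arm moves only by the shell command python3 -m creep 'ROWS' [FORCE]. ROWS is JSON, a list that holds one entry, the list of rows, each a list of 7 numbers: the turn, a rotation vector about the world's x, y, z in rad, then the shift along the world's x, y, z in m, then the closure, from 0 (fully open) to 1 (shut). A call has 1 to 8 rows; each row shifts and turns the pose as measured when the row begins; what a row does not reach is not made up. A row lasts 1/8 s, in which the tool goes at most 62.5 mm and 10.7 degrees, less where a joint would pass 70% of its speed; a pose out of reach is approached as far as the arm can. A call with a gripper value outside its range is refused whole. The fingers move at their own pace and stop on an object; FORCE is the grip in N (left out, the last holds). Time passes only in rows, so rows that do not move let the fingers close. It gives the time, the measured TCP pose, the force and the opening at its end, in the units of the state.
- manip.state(): the state, without advancing time (a new reading comes with each control period).
- manip.snapshot(name): name is "scene" or "top"; returns a dict with "img" (384x512x3 uint8, red, green, blue), "z_map" (384x512 float32, m along the optical axis (not along the pixel's ray), 0 where there is no reading), "fx", "fy", "cx", "cy" (pixels), "R" (3x3) and "t" (3): a world point X has camera coordinates R X + t. Camera axes: x right, y down, z forward; pixel columns grow to the right and rows downward; lengths in m; the calibration is good to about 2 mm. A picture is of the moment at which its call begins.
- manip.job_done(): hands the job in, once; it reports no verdict.
The state is a dict: "time": time; "joints": joint angles; "joint_vel": joint speeds; "effort": joint torques, N m; "position": TCP position; "ee_rot": TCP orientation; "contact_force": force on the tool from outside, world axes, zero at the start; "ft_torque": the same for the moment, N m; "grip_width": finger opening in m.
Only numpy, scipy, OpenCV 4.12 (cv2) and the standard library are available. Lean on these libraries where they do the work, as an engineer would, in place of code of your own. Each camera call takes 0.05 s, during which the arm holds its last target. There are 200 camera calls.

TASK

Five circuit-board carriers have come to the test bench in two piles. Take the piles apart from the top and set each carrier in the test nest with end stops of its own colour, lying flat on the plate between the two stops, centred and square to the nest. Keep the carriers level and lower them into place without dropping them.

Things in the scene. Friction and masses are not known exactly. Their poses are not given: they have to be found in the camera images.
- carrier_red: loose board carrier with red end bars: solid black block 112 long (x) x 58 wide (y) x 24 high (z) mm, flat below and level on top, a green circuit board in its top; 171 g +-30%. On the bench, with one or two smaller carriers piled on it. Its red bars (11 mm) at both ends stay visible. Grip it across its width. Origin: centre of the underside; x along its length, z up. Either way round is right.
- carrier_blue: loose board carrier with blue end bars: solid black block 112 long (x) x 58 wide (y) x 24 high (z) mm, flat below and level on top, a green circuit board in its top; 171 g +-30%. On the bench, with one or two smaller carriers piled on it. Its blue bars (11 mm) at both ends stay visible. Grip it across its width. Origin: centre of the underside; x along its length, z up. Either way round is right.
- carrier_yellow: loose board carrier with yellow end bars: solid black block 84 long (x) x 48 wide (y) x 24 high (z) mm, flat below and level on top, a green circuit board in its top; 106 g +-30%. Lies on the red or the blue carrier, may have the purple one on it. Its yellow bars (11 mm) at both ends stay visible. Grip it across its width. Origin: centre of the underside; x along its length, z up. Either way round is right.
- carrier_white: loose board carrier with white end bars: solid black block 84 long (x) x 48 wide (y) x 24 high (z) mm, flat below and level on top, a green circuit board in its top; 106 g +-30%. Lies on the red or the blue carrier, may have the purple one on it. Its white bars (11 mm) at both ends stay visible. Grip it across its width. Origin: centre of the underside; x along its length, z up. Either way round is right.
- carrier_purple: loose board carrier with purple end bars: solid black block 56 long (x) x 38 wide (y) x 24 high (z) mm, flat below and level on top, a green circuit board in its top; 56 g +-30%. Tops a pile, on the yellow or the white carrier. Its purple bars (11 mm) at both ends stay visible. Grip it across its width. Origin: centre of the underside; x along its length, z up. Either way round is right.
- nest_red: red test nest, fixed: grey metal plate 148 long (x) x 78 wide (y) mm, upper face 8 mm above the bench, a dark 112 x 58 mm patch at its centre where the red carrier sits. At each end a red stop, 10 mm thick, 58 wide, 10 high above the plate; 128 mm free between them; long sides open. Origin: centre of the plate's underside (seat 8 mm above it); x along its length, z up.
- nest_blue: blue test nest, fixed: grey metal plate 148 long (x) x 78 wide (y) mm, upper face 8 mm above the bench, a dark 112 x 58 mm patch at its centre where the blue carrier sits. At each end a blue stop, 10 mm thick, 58 wide, 10 high above the plate; 128 mm free between them; long sides open. Origin: centre of the plate's underside (seat 8 mm above it); x along its length, z up.
- nest_yellow: yellow test nest, fixed: grey metal plate 120 long (x) x 68 wide (y) mm, upper face 8 mm above the bench, a dark 84 x 48 mm patch at its centre where the yellow carrier sits. At each end a yellow stop, 10 mm thick, 48 wide, 10 high above the plate; 100 mm free between them; long sides open. Origin: centre of the plate's underside (seat 8 mm above it); x along its length, z up.
- nest_white: white test nest, fixed: grey metal plate 120 long (x) x 68 wide (y) mm, upper face 8 mm above the bench, a dark 84 x 48 mm patch at its centre where the white carrier sits. At each end a white stop, 10 mm thick, 48 wide, 10 high above the plate; 100 mm free between them; long sides open. Origin: centre of the plate's underside (seat 8 mm above it); x along its length, z up.
- nest_purple: purple test nest, fixed: grey metal plate 92 long (x) x 58 wide (y) mm, upper face 8 mm above the bench, a dark 56 x 38 mm patch at its centre where the purple carrier sits. At each end a purple stop, 10 mm thick, 38 wide, 10 high above the plate; 72 mm free between them; long sides open. Origin: centre of the plate's underside (seat 8 mm above it); x along its length, z up.

How it is judged:
At the end, for the whole second after the job is handed in: Each of the five carriers lies at rest, released, flat (within 3 degrees) on the plate of the nest of its own colour, between the stops: centre within 12 mm of the nest's centre, underside within 3 to 4 mm of the plate's face, length along the nest's length within 8.5 degrees (either way round) (horizontal distance between carrier_red and nest_red below 0.012 m and z of carrier_red in the frame of nest_red between 0.005 and 0.012 m and angle between the x axis of carrier_red and the x axis of nest_red, either way round below 0.15 rad and angle between each of carrier_red, carrier_blue, carrier_yellow, carrier_white, carrier_purple's own z axis and vertical below 0.06 rad and linear speed of each of carrier_red, carrier_blue, carrier_yellow, carrier_white, carrier_purple below 0.02 m/s and angular speed of each of carrier_red, carrier_blue, carrier_yellow, carrier_white, carrier_purple below 0.2 rad/s and horizontal distance between carrier_blue and nest_blue below 0.012 m and z of carrier_blue in the frame of nest_blue between 0.005 and 0.012 m and angle between the x axis of carrier_blue and the x axis of nest_blue, either way round below 0.15 rad and horizontal distance between carrier_yellow and nest_yellow below 0.012 m and z of carrier_yellow in the frame of nest_yellow between 0.005 and 0.012 m and angle between the x axis of carrier_yellow and the x axis of nest_yellow, either way round below 0.15 rad and horizontal distance between carrier_white and nest_white below 0.012 m and z of carrier_white in the frame of nest_white between 0.005 and 0.012 m and angle between the x axis of carrier_white and the x axis of nest_white, either way round below 0.15 rad and horizontal distance between carrier_purple and nest_purple below 0.012 m and z of carrier_purple in the frame of nest_purple between 0.005 and 0.012 m and angle between the x axis of carrier_purple and the x axis of nest_purple, either way round below 0.15 rad); the robot touches nothing.
It fails at once if a carrier is tipped by more than about 35 degrees (angle between any of carrier_red, carrier_blue, carrier_yellow, carrier_white, carrier_purple's own z axis and vertical above 0.6 rad).
It fails at once if a carrier is dropped or slammed down (faster than 0.7 m/s within 50 mm of the bench) ((height (world z) of carrier_red below 0.05 m and linear speed of carrier_red above 0.7 m/s) or (height (world z) of carrier_blue below 0.05 m and linear speed of carrier_blue above 0.7 m/s) or (height (world z) of carrier_yellow below 0.05 m and linear speed of carrier_yellow above 0.7 m/s) or (height (world z) of carrier_white below 0.05 m and linear speed of carrier_white above 0.7 m/s) or (height (world z) of carrier_purple below 0.05 m and linear speed of carrier_purple above 0.7 m/s)).
It also fails if it takes over 128 s, if anything falls off the work surface, if the arm or the gripper's body presses on something with over 40 N, if the wrist force passes 120 N, or if a joint passes its speed limit or range.

## Working session

There is one attempt and no reset: what is moved stays moved. The work goes in short steps, Python scripts to look and compute and a shell command to move; the robot and the scene stay as the last step left them, time stands still between calls to the robot, and variables do not carry over. Pictures are saved under pics/ and viewed, about 12 in all and at most 16, crops included, and the job is handed in when it is done.

```bash
mkdir -p pics
python3 - <<'E'
from station import manip
import cv2,numpy as np
print(manip.state())
for n in("scene","top"):
    s=manip.snapshot(n); cv2.imwrite(f"pics/{n}0.png",cv2.resize(s["img"][:,:,::-1],(768,576)))
    np.savez(f"{n}0.npz",**s)
    print(n,s["fx"],s["cx"],s["cy"],s["R"],s["t"],-s["R"].T@s["t"])
E
```

```text
{'time': 0.0, 'joints': array([-1.34137173e+00,  3.53677889e-01,  1.63409627e+00,  3.66260995e-05,
        1.15519262e+00, -2.38303149e-03]), 'joint_vel': array([-0.00033946, -0.00098001,  0.00010593, -0.00027381,  0.00207127,
        0.00046   ]), 'effort': array([-1.49362404e-05, -5.93837249e+01, -3.34211540e+01,  6.98403222e-02,
        2.35748675e-02, -9.41272378e-05]), 'position': array([ 0.14349955, -0.60781432,  0.21386132]), 'ee_rot': array([ 9.93291291e-01,  1.15637102e-01, -6.11873699e-05, -6.84538610e-04]), 'contact_force': array([ 0.22109882,  0.00246581, -0.62132619]), 'ft_torque': array([ 0.0016204 ,  0.02713471, -0.01204921]), 'grip_width': 0.09204291617872638}
scene 424.8945307500568 253.7754582428934 192.04973361715847 [[ 0.80457705  0.59376345 -0.01003634]
 [ 0.46021129 -0.63411076 -0.62137679]
 [-0.37531498  0.49532667 -0.78344761]] [-0.40090462 -0.1823463   1.23359678] [ 0.86946383 -0.48861863  0.84912908]
top 451.23348677739136 257.51249317877046 197.41816576201296 [[ 0.02306284 -0.99967728  0.01065069]
 [-0.99713251 -0.02376958 -0.07184544]
 [ 0.07207542 -0.00896319 -0.99735891]] [-0.00779603  0.52761849  1.18168614] [0.44111482 0.01533943 1.21655522]
```

View pics/top0.png

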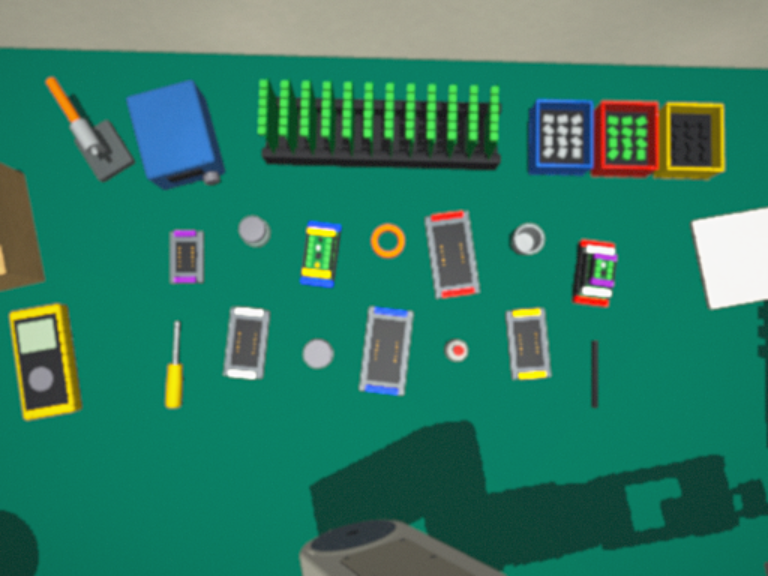

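View pics/scene0.png

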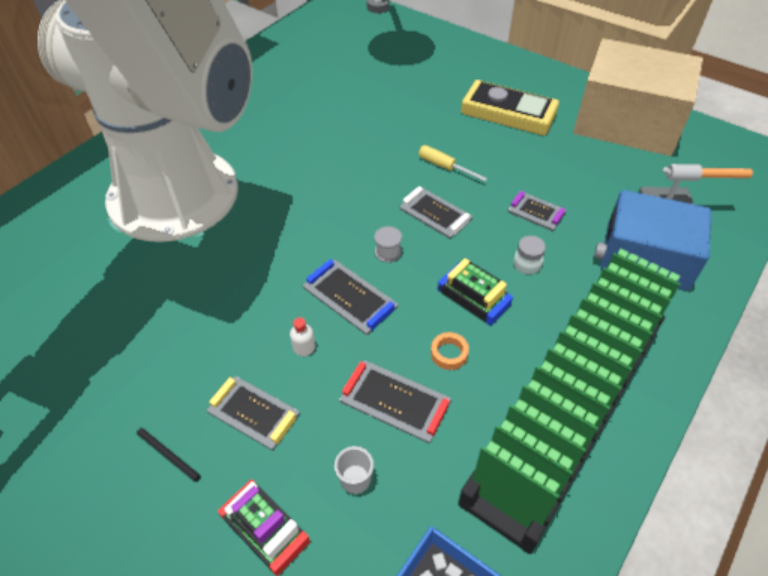

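Top view: the blue+yellow pile is at (320,253) and the red+white+purple pile at (597,272). Nests: purple (186,257), white (247,343), blue (386,350), red (452,254), yellow (528,344). The scene view agrees.

```bash
cat > h.py <<'E'
from station import manip
import cv2,numpy as np
def pts(s):
    v,u=np.mgrid[:384,:512]; z=s["z_map"]
    c=np.stack([(u-s["cx"])/s["fx"]*z,(v-s["cy"])/s["fy"]*z,z],-1)
    return (c-s["t"])@s["R"]
def ray(s,u,v,h):
    d=np.stack([(u-s["cx"])/s["fx"],(v-s["cy"])/s["fy"],np.ones(len(u))],-1)@s["R"]
    o=-s["R"].T@s["t"]; return o+d*((h-o[2])/d[:,2])[:,None]
def mask(s,c):
    H,S,V=[a.astype(int) for a in cv2.split(cv2.cvtColor(s["img"],cv2.COLOR_RGB2HSV))]
    sat=(S>120)&(V>60)
    return {"red":sat&((H<8)|(H>172)),"blue":sat&(H>105)&(H<128),"yellow":sat&(H>20)&(H<35),
     "purple":(S>90)&(V>60)&(H>=130)&(H<165),"white":(S<45)&(V>195)}[c]
def find(s,c,h,box,tol=.007,verbose=True):
    """bars of colour c with top at height h inside world box -> centre, yaw, spacing"""
    P=pts(s); x0,x1,y0,y1=box
    m=mask(s,c)&(s["z_map"]>0)&(abs(P[...,2]-h)<tol)&(P[...,0]>x0)&(P[...,0]<x1)&(P[...,1]>y0)&(P[...,1]<y1)
    n,l,st,_=cv2.connectedComponentsWithStats(m.astype(np.uint8),connectivity=8)
    out=[]
    for i in sorted(range(1,n),key=lambda i:-st[i,4])[:2]:
        v,u=np.nonzero(l==i); q=ray(s,u,v,h)
        b=cv2.minAreaRect((q[:,:2]*1000).astype(np.float32))
        out.append((q[:,:2].mean(0),st[i,4],np.round(sorted(b[1]),0),P[l==i][:,2].mean()))
    if len(out)<2: print(c,"missing",out); return
    a,b=out[0][0],out[1][0]; d=b-a
    if d[0]<0:d=-d
    ctr=(a+b)/2; yaw=np.arctan2(d[1],d[0])
    print(c,"h",h,"ctr",ctr.round(4),"yaw deg",np.degrees(yaw).round(1),"sp",np.linalg.norm(d).round(4),[(o[1],o[2].tolist(),o[3].round(4)) for o in out])
    return ctr,yaw
def nestbox(): return
E
python3 - <<'E'
from h import *
s=dict(np.load("top0.npz")); P=pts(s)
def bx(u,v,ru=50,rv=55): # display pixels
    p=ray(s,np.array([u/1.5]),np.array([v/1.5]),.02)[0]; k=1.75e-3*1.05
    return p[0]-rv*k,p[0]+rv*k,p[1]-ru*k,p[1]+ru*k
for c,u,v in(("purple",186,257),("white",247,343),("blue",386,350),("red",452,254),("yellow",528,344)):
    find(s,c,.018,bx(u,v))
print("piles")
for c,h in(("blue",.024),("yellow",.048)): find(s,c,h,bx(320,253,40,50))
for c,h in(("red",.024),("white",.048),("purple",.072)): find(s,c,h,bx(597,272,40,50))
print("scene")
s=dict(np.load("scene0.npz")); 
T=dict(np.load("top0.npz")); S=s
s=T
B={c:bx(u,v,r) for c,u,v,r in(("p",186,257,40),("w",247,343,40),("b",386,350,40),("r",452,254,40),("y",528,344,40),("A",320,253,40),("B",597,272,40))}
for c,k,h in(("purple","p",.018),("white","w",.018),("blue","b",.018),("red","r",.018),("yellow","y",.018),("blue","A",.024),("yellow","A",.048),("red","B",.024),("white","B",.048),("purple","B",.072)): find(S,c,h,B[k])
E
```

```text
purple h 0.018 ctr [0.591  0.3645] yaw deg 3.4 sp 0.0811 [(np.int32(59), [8.0, 37.0], np.float64(0.0171)), (np.int32(54), [8.0, 37.0], np.float64(0.0165))]
white h 0.018 ctr [0.4403 0.2523] yaw deg -4.4 sp 0.1097 [(np.int32(76), [11.0, 48.0], np.float64(0.0169)), (np.int32(71), [11.0, 48.0], np.float64(0.0165))]
blue h 0.018 ctr [0.4321 0.0035] yaw deg -5.5 sp 0.1375 [(np.int32(85), [11.0, 54.0], np.float64(0.0171)), (np.int32(82), [10.0, 56.0], np.float64(0.0171))]
red h 0.018 ctr [ 0.6069 -0.1114] yaw deg 9.2 sp 0.1378 [(np.int32(85), [11.0, 57.0], np.float64(0.0168)), (np.int32(78), [10.0, 55.0], np.float64(0.0172))]
yellow h 0.018 ctr [ 0.4502 -0.2493] yaw deg 5.7 sp 0.1098 [(np.int32(69), [10.0, 46.0], np.float64(0.0172)), (np.int32(66), [10.0, 46.0], np.float64(0.0167))]
piles
blue h 0.024 ctr [0.6008 0.1229] yaw deg -6.4 sp 0.1013 [(np.int32(100), [14.0, 57.0], np.float64(0.0228)), (np.int32(70), [11.0, 58.0], np.float64(0.0232))]
yellow h 0.048 ctr [0.6003 0.1254] yaw deg -4.5 sp 0.0692 [(np.int32(98), [24.0, 47.0], np.float64(0.0459)), (np.int32(72), [11.0, 48.0], np.float64
[... 1382 characters left out ...]
4(0.0222)), (np.int32(29), [10.0, 27.0], np.float64(0.0222))]
yellow h 0.048 ctr [0.6029 0.1129] yaw deg -5.4 sp 0.072 [(np.int32(34), [12.0, 49.0], np.float64(0.0453)), (np.int32(25), [9.0, 48.0], np.float64(0.0462))]
red h 0.024 ctr [ 0.5777 -0.3704] yaw deg -1.8 sp 0.1045 [(np.int32(220), [14.0, 57.0], np.float64(0.0229)), (np.int32(55), [10.0, 56.0], np.float64(0.0236))]
white h 0.048 ctr [ 0.5783 -0.3667] yaw deg -3.1 sp 0.0749 [(np.int32(167), [11.0, 47.0], np.float64(0.0477)), (np.int32(63), [10.0, 46.0], np.float64(0.0476))]
purple h 0.072 ctr [ 0.5803 -0.3667] yaw deg -8.2 sp 0.0453 [(np.int32(155), [14.0, 37.0], np.float64(0.071)), (np.int32(102), [10.0, 37.0], np.float64(0.0717))]
```

```bash
python3 - <<'E'
from h import *
s=dict(np.load("top0.npz")); P=pts(s)
for n,u,v,r in(("cyl1",253,230,18),("ring",388,240,18),("cup",528,238,18),("cap",318,353,18),("bottle",457,350,14),("driver",174,370,30),("marker",595,375,35),("rack",380,125,110),("bluebox",178,130,50),("trays",625,135,100),("meter",45,360,40)):
    q=P[int((v-r)/1.5):int((v+r)/1.5),int((u-r)/1.5):int((u+r)/1.5)].reshape(-1,3); q=q[(q[:,2]>.008)]
    print(n,q.min(0).round(3),q.max(0).round(3)) if len(q) else 0
E
python3 -m creep '[[[0,0,-0.127,0.05,0.028,0,0],[0,0,-0.127,0.05,0.028,0,0],[0,0,-0.127,0.05,0.028,0,0],[0,0,0,0.05,0.028,0,0],[0,0,0,0.05,0.028,0,0],[0,0,0,0.05,0.028,0,0],[0,0,0,0.05,0.028,0,0],[0,0,0,0.03,0.015,0,0]]]' 25
```

```text
cyl1 [0.441 0.015 0.008] [0.66  0.262 1.217]
ring [ 0.441 -0.021  0.008] [0.656 0.033 1.217]
cup [ 0.441 -0.267  0.008] [0.657 0.015 1.217]
cap [0.402 0.1   0.034] [0.446 0.146 0.047]
bottle [ 0.418 -0.137  0.011] [0.452 0.015 1.217]
driver [0.341 0.015 0.011] [0.443 0.387 1.217]
marker [ 0.341 -0.403  0.008] [0.458 0.015 1.217]
rack [ 0.441 -0.173  0.008] [0.874 0.219 1.217]
bluebox [0.441 0.015 0.008] [0.885 0.478 1.217]
trays [ 0.441 -0.603  0.008] [0.88  0.015 1.217]
meter [0.336 0.015 0.008] [0.473 0.66  1.217]
time: 1.1
position: [0.5309, -0.3892, 0.2112]
ee_rot: [0.996, -0.084, -0.001, -0.002]
contact_force: [0.6, 0.3, 0.0]
grip_width: 0.0917
```

```bash
cat >> h.py <<'E'
def to(x,y,z,yaw):
    """remaining turn (rad, world z), tilt and shift from the present pose to the goal"""
    st=manip.state(); q=st["ee_rot"]; psi=2*np.arctan2(q[1],q[0]); d=np.radians(yaw)-psi
    d=(d+np.pi/2)%np.pi-np.pi/2
    print("turn",d.round(3),"shift",(np.array([x,y,z])-st["position"]).round(4),"q",q.round(4),"j6",st["joints"][5].round(2))
E
python3 - <<'E'
from h import *
s=dict(np.load("top0.npz")); P=pts(s)
for n,u,v,r in(("cyl1",253,230,18),("ring",388,240,18),("cup",528,238,18),("bottle",457,350,14),("driver",174,370,30),("rack",380,125,110),("bluebox",178,130,50),("trays",625,135,100),("meter",45,360,40)):
    a=slice(int((v-r)/1.5),int((v+r)/1.5)),slice(int((u-r)/1.5),int((u+r)/1.5))
    q=P[a][s["z_map"][a]>0]; q=q[q[:,2]>.008]
    print(n,q.min(0).round(3),q.max(0).round(3)) if len(q) else 0
to(.5795,-.365,.052,-8.5)
E
python3 -m creep '[[[0,0,0.019,0.048,0.024,0,0],[0,0,0,0,0,-0.03,0],[0,0,0,0,0,-0.03,0],[0,0,0,0,0,0,0]]]'
```

```text
cyl1 [0.614 0.218 0.008] [0.66  0.262 0.055]
ring [ 0.598 -0.021  0.008] [0.656 0.033 0.025]
cup [ 0.608 -0.267  0.008] [ 0.657 -0.216  0.054]
bottle [ 0.418 -0.137  0.011] [ 0.452 -0.101  0.073]
driver [0.341 0.362 0.011] [0.443 0.387 0.031]
rack [ 0.633 -0.173  0.008] [0.874 0.219 0.157]
bluebox [0.712 0.302 0.008] [0.885 0.478 0.097]
trays [ 0.643 -0.603  0.008] [ 0.88  -0.235  0.065]
meter [0.336 0.541 0.008] [0.473 0.66  0.05 ]
turn 0.019 shift [ 0.0486  0.0242 -0.1592] q [ 0.9965 -0.0836 -0.0013 -0.0017] j6 1.1
time: 1.6
position: [0.5829, -0.3613, 0.1484]
ee_rot: [0.997, -0.072, -0.002, -0.002]
contact_force: [0.0, 0.2, 0.3]
grip_width: 0.0923
```

Run:
```python
from h import *
to(.5795,-.365,.052,-8.5)
s=manip.snapshot("scene"); cv2.imwrite("pics/s1.png",cv2.resize(s["img"][200:384,60:260,::-1],(800,736))[:600])
```

```text
turn -0.005 shift [-0.0034 -0.0037 -0.0964] q [ 0.9974 -0.0716 -0.0019 -0.0022] j6 1.15
```

```bash
python3 -m creep '[[[0,0,0,-0.003,-0.004,-0.03,0],[0,0,0,0,0,-0.03,0],[0,0,0,0,0,-0.02,0],[0,0,0,0,0,-0.01,0],[0,0,0,0,0,-0.004,0],[0,0,0,0,0,0,0]]]'; python3 -c "
from h import *
to(.5795,-.365,.052,-8.5)"
```

```text
time: 2.4
position: [0.5841, -0.3697, 0.0614]
ee_rot: [0.997, -0.072, 0.004, 0.001]
contact_force: [0.5, -0.6, -0.6]
grip_width: 0.0918
turn -0.003 shift [-0.0046  0.0047 -0.0094] q [ 0.9974 -0.0724  0.0039  0.001 ] j6 1.15
```

```bash
cat >> h.py <<'E'
from scipy.spatial.transform import Rotation as Ro
def to(x,y,z,yaw):
    st=manip.state(); best=None
    for k in (0,180):
        a=np.radians(yaw+k)/2; g=Ro.from_quat([np.cos(a),np.sin(a),0,0])
        r=(g*Ro.from_quat(st["ee_rot"]).inv()).as_rotvec()
        if best is None or np.linalg.norm(r)<np.linalg.norm(best): best=r
    print("turn",best.round(3),"shift",(np.array([x,y,z])-st["position"]).round(4),"j6",st["joints"][5].round(2),"F",st["contact_force"].round(1),"w",round(float(st["grip_width"]),4),"t",round(float(st["time"]),1))
E
python3 -m creep '[[[0,0,0,-0.005,0.005,-0.009,0],[0,0,0,0,0,0,0]]]'; python3 -c "
from h import *
to(.5795,-.365,.052,-8.5)"
```

```text
time: 2.65
position: [0.5792, -0.3646, 0.053]
ee_rot: [0.997, -0.072, 0.004, 0.001]
contact_force: [-0.6, -0.6, -0.3]
grip_width: 0.092
turn [ 0.003  0.009 -0.004] shift [ 0.0003 -0.0004 -0.001 ] j6 1.15 F [-0.6 -0.6 -0.3] w 0.092 t 2.6
```

```bash
python3 -m creep '[[[0.003,0.009,0,0,0,0,0.4],[0,0,0,0,0,0,0.6],[0,0,0,0,0,0,1],[0,0,0,0,0,0,1],[0,0,0,0,0,0,1],[0,0,0,0,0,0,1]]]' 20; python3 -c "
from h import *
to(.5795,-.365,.052,-8.5)
s=manip.snapshot('scene'); cv2.imwrite('pics/s1.png',cv2.resize(s['img'][230:384,60:265,::-1],(800,600)))"
```

```text
time: 3.4
position: [0.5799, -0.3649, 0.0538]
ee_rot: [0.997, -0.072, 0.0, 0.0]
contact_force: [-0.3, 0.3, 0.4]
grip_width: 0.0378
turn [ 0.001  0.    -0.004] shift [-0.0004 -0.0001 -0.0018] j6 1.15 F [-0.3  0.3  0.4] w 0.0378 t 3.4
```

View pics/s1.png

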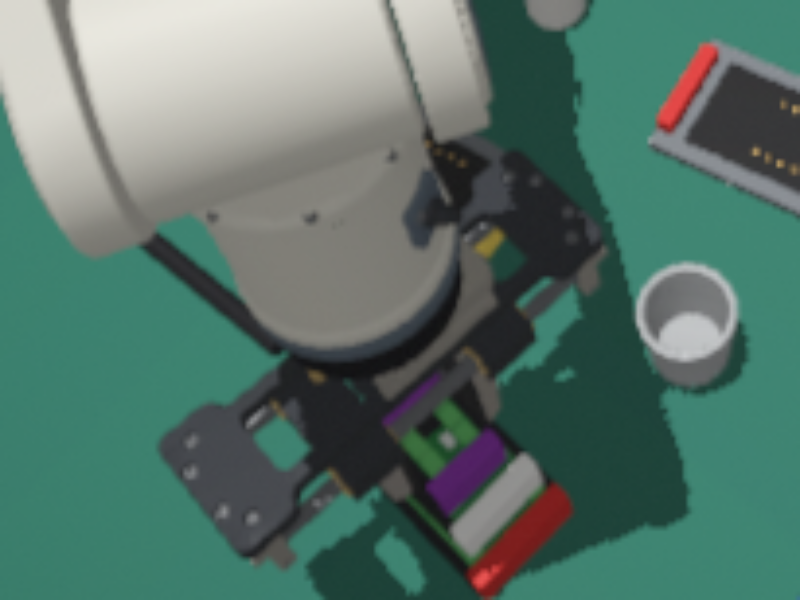

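Purple gripped at 37.8 mm, with its bars visible at (465,470) and (410,400). White and red beneath are undisturbed. Lifting and carrying.

```bash
python3 -m creep '[[[0,0,0,0,0,0.012,1],[0,0,0,0,0,0.025,1],[0,0,0,0,0,0.04,1],[0,0,0,0,0,0.03,1],[0,0,0.05,0,0.03,0.01,1],[0,0,0.05,0,0.05,0,1],[0,0,0.05,0,0.055,0,1],[0,0,0.05,0,0.055,0,1]]]'; python3 -m creep '[[[0,0,0,0,0.055,0,1],[0,0,0,0,0.055,0,1],[0,0,0,0,0.055,0,1],[0,0,0,0,0.055,0,1],[0,0,0,0,0.055,0,1],[0,0,0,0,0.055,0,1],[0,0,0,0,0.055,0,1],[0,0,0,0,0.05,0,1]]]'; python3 -c "
from h import *
to(.591,.362,.0145,3)"
```

```text
time: 4.45
position: [0.58, -0.174, 0.1808]
ee_rot: [1.0, 0.028, 0.003, 0.002]
contact_force: [0.8, 0.1, -0.8]
grip_width: 0.0377
time: 5.45
position: [0.5798, 0.2757, 0.1895]
ee_rot: [1.0, 0.028, 0.008, 0.001]
contact_force: [0.3, -0.2, -0.4]
grip_width: 0.0378
turn [ 0.002  0.016 -0.003] shift [ 0.0112  0.0863 -0.175 ] j6 1.97 F [ 0.3 -0.2 -0.4] w 0.0378 t 5.5
```

```bash
python3 -m creep '[[[0.002,0.016,0,0.006,0.043,0,1],[0,0,0,0.005,0.043,0,1],[0,0,0,0,0,-0.04,1],[0,0,0,0,0,-0.04,1],[0,0,0,0,0,-0.035,1],[0,0,0,0,0,0,1]]]'; python3 -c "
from h import *
to(.591,.362,.0145,3)
s=manip.snapshot('scene')
find(s,'purple',.018+.038,(.5,.7,.3,.43),.02);find(s,'purple',.018,(.5,.7,.3,.43))
cv2.imwrite('pics/s2.png',cv2.resize(s['img'][70:205,280:460,::-1],(800,600)))"
```

```text
time: 6.2
position: [0.591, 0.3708, 0.0779]
ee_rot: [1.0, 0.031, 0.003, -0.002]
contact_force: [-0.1, -0.1, -1.0]
grip_width: 0.0378
turn [-0.004  0.006 -0.009] shift [-0.     -0.0088 -0.0634] j6 2.07 F [-0.1 -0.1 -1. ] w 0.0378 t 6.2
purple missing [(array([0.60208476, 0.37650901]), np.int32(1), array([0., 0.]), np.float64(0.07502957770009847))]
purple h 0.018 ctr [0.5912 0.36  ] yaw deg 2.3 sp 0.0819 [(np.int32(44), [10.0, 42.0], np.float64(0.0167)), (np.int32(42), [11.0, 42.0], np.float64(0.0166))]
```

View pics/s2.png

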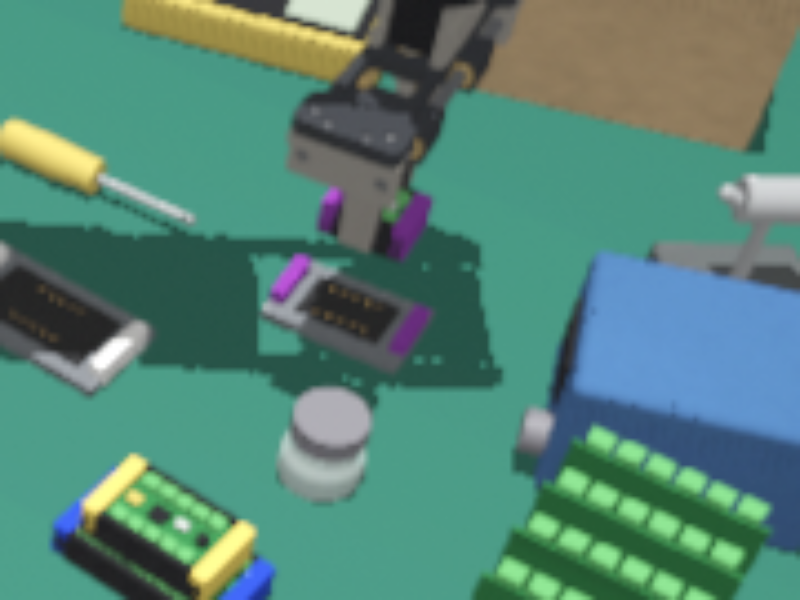

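Purple hangs level above its nest (nest stops at (290,278) and (410,330)). Lowering.

```bash
python3 -m creep '[[[-0.004,0.006,-0.009,0,-0.009,-0.025,1],[0,0,0,0,0,-0.015,1],[0,0,0,0,0,-0.008,1],[0,0,0,0,0,0,1]]]'; python3 -c "
from h import *
to(.591,.362,.0145,3)"
```

```text
time: 6.75
position: [0.5946, 0.3628, 0.033]
ee_rot: [1.0, 0.026, 0.003, -0.002]
contact_force: [0.0, 0.6, -0.3]
grip_width: 0.038
turn [-0.005  0.007  0.001] shift [-0.0036 -0.0008 -0.0185] j6 2.06 F [ 0.   0.6 -0.3] w 0.038 t 6.8
```

```bash
python3 -m creep '[[[-0.005,0.007,0,-0.004,-0.001,-0.007,1],[0,0,0,0,0,-0.006,1],[0,0,0,0,0,-0.004,1],[0,0,0,0,0,0,1]]]'; python3 -c "
from h import *
to(.591,.362,.0145,3)"
```

```text
time: 7.25
position: [0.5908, 0.3623, 0.0157]
ee_rot: [1.0, 0.026, 0.0, 0.0]
contact_force: [0.1, -0.5, -0.5]
grip_width: 0.0378
turn [0.    0.    0.001] shift [ 0.0002 -0.0003 -0.0012] j6 2.07 F [ 0.1 -0.5 -0.5] w 0.0378 t 7.2
```

```bash
python3 -m creep '[[[0,0,0,0,0,-0.0015,1],[0,0,0,0,0,-0.001,1],[0,0,0,0,0,0,1],[0,0,0,0,0,0,0.4],[0,0,0,0,0,0,0.2],[0,0,0,0,0,0,0],[0,0,0,0,0,0,0],[0,0,0,0,0,0,0]]]'; python3 -c "
from h import *
to(.591,.362,.0145,3)"
```

```text
time: 8.25
position: [0.5914, 0.3626, 0.0141]
ee_rot: [1.0, 0.026, 0.001, -0.0]
contact_force: [0.1, -0.1, 0.2]
grip_width: 0.0859
turn [-0.001  0.002  0.001] shift [-0.0004 -0.0006  0.0004] j6 2.07 F [ 0.1 -0.1  0.2] w 0.0859 t 8.2
```

```bash
python3 -m creep '[[[0,0,0,0,0,0.02,0],[0,0,0,0,0,0.04,0],[0,0,0,0,0,0.05,0],[0,0,0,0,0,0.05,0],[0,0,0,-0.05,0,0.03,0],[0,0,0,-0.05,0,0,0],[0,0,0,-0.05,0,0,0]]]'
python3 - <<'E'
from h import *
to(.602,.12,.052,-5)
A=(.53,.68,.05,.19)
for n in("top","scene"):
    s=manip.snapshot(n); print(n)
    find(s,"yellow",.048,A,.005);find(s,"blue",.024,A,.005);find(s,"purple",.032,(.5,.7,.3,.43));find(s,"purple",.018,(.5,.7,.3,.43),.005)
    np.savez(n+"1.npz",**s)
    c=s["img"][120:210,170:260] if n=="top" else s["img"][160:225,280:350]
    cv2.imwrite(f"pics/{n}3.png",cv2.resize(c[:,:,::-1],(400,400)))
a=cv2.hconcat([cv2.imread("pics/top3.png"),cv2.imread("pics/scene3.png")]);cv2.imwrite("pics/c3.png",a)
E
```

```text
time: 9.12
position: [0.441, 0.3628, 0.2192]
ee_rot: [1.0, 0.024, 0.005, -0.003]
contact_force: [0.1, 0.6, -0.4]
grip_width: 0.0917
turn [-0.006  0.01  -0.136] shift [ 0.161  -0.2428 -0.1672] j6 2.21 F [ 0.1  0.6 -0.4] w 0.0917 t 9.1
top
yellow h 0.048 ctr [0.6002 0.1252] yaw deg -4.4 sp 0.07 [(np.int32(90), [24.0, 47.0], np.float64(0.0472)), (np.int32(66), [11.0, 46.0], np.float64(0.0473))]
blue h 0.024 ctr [0.601  0.1237] yaw deg -6.1 sp 0.1012 [(np.int32(93), [13.0, 57.0], np.float64(0.0232)), (np.int32(66), [11.0, 58.0], np.float64(0.023))]
purple h 0.032 ctr [0.5907 0.3611] yaw deg 4.2 sp 0.045 [(np.int32(63), [11.0, 37.0], np.float64(0.0308)), (np.int32(56), [10.0, 38.0], np.float64(0.0309))]
purple h 0.018 ctr [0.591  0.3645] yaw deg 3.4 sp 0.0811 [(np.int32(57), [8.0, 37.0], np.float64(0.0173)), (np.int32(50), [8.0, 37.0], np.float64(0.0177))]
scene
yellow h 0.048 ctr [0.602  0.1083] yaw deg 5.6 sp 0.0738 [(np.int32(29), [11.0, 47.0], np.float64(0.0463)), (np.int32(12), [7.0, 14.0], np.float64(0.0468))]
blue h 0.024 ctr [0.5994 0.1106] yaw deg 4.7 sp 0.103 [(np.int32(101), [12.0, 60.0], np.float64(0.0229)), (np.int32(27), [10.0, 25.0], np.float64(0.0232))]
purple h 0.032 ctr [0.5911 0.3563] yaw deg 3.6 sp 0.0451 [(np.int32(49), [12.0, 45.0], np.float64(0.0305)), (np.int32(45), [11.0, 44.0], np.float64(0.0307))]
purple h 0.018 ctr [0.591  0.3609] yaw deg 2.9 sp 0.0816 [(np.int32(41), [11.0, 42.0], np.float64(0.0165)), (np.int32(39), [10.0, 38.0], np.float64(0.0166))]
```

View pics/c3.png

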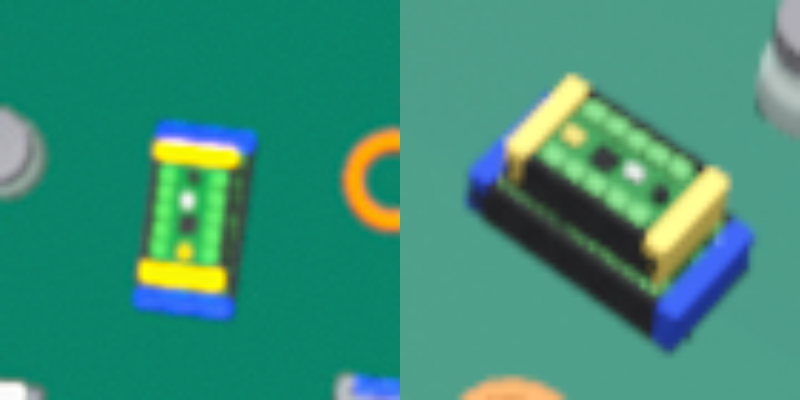

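Top crop: yellow bars at (197,152) and (183,276) on blue bars at (205,135) and (183,303). The yellow sits nearly centred on the blue. Purple lies in its nest within about 4 mm.

```bash
python3 -m creep '[[[-0.006,0.01,-0.06,0.03,-0.045,0,0],[0,0,-0.07,0.032,-0.048,0,0],[0,0,0,0.032,-0.048,0,0],[0,0,0,0.032,-0.048,0,0],[0,0,0,0.032,-0.048,-0.02,0],[0,0,0,0,0,-0.04,0],[0,0,0,0,0,-0.04,0],[0,0,0,0,0,0,0]]]'; python3 -c "
from h import *
to(.599,.125,.028,-4.5)"
```

```text
time: 10.22
position: [0.6082, 0.1167, 0.1284]
ee_rot: [0.999, -0.041, 0.007, -0.002]
contact_force: [0.2, 0.8, -0.1]
grip_width: 0.0916
turn [-0.004  0.014  0.003] shift [-0.0092  0.0083 -0.1004] j6 1.84 F [ 0.2  0.8 -0.1] w 0.0916 t 10.2
```

```bash
python3 -m creep '[[[-0.004,0.014,0,-0.009,0.008,0,0],[0,0,0,0,0,-0.035,0],[0,0,0,0,0,-0.03,0],[0,0,0,0,0,-0.015,0],[0,0,0,0,0,0,0]]]'; python3 -c "
from h import *
to(.599,.125,.028,-4.5)"
```

```text
time: 10.85
position: [0.6042, 0.1291, 0.0572]
ee_rot: [0.999, -0.04, 0.006, -0.001]
contact_force: [-0.4, 0.8, -0.2]
grip_width: 0.0921
turn [-0.002  0.011  0.001] shift [-0.0052 -0.0041 -0.0292] j6 1.86 F [-0.4  0.8 -0.2] w 0.0921 t 10.8
```

```bash
python3 -m creep '[[[-0.002,0.011,0,-0.005,-0.004,-0.012,0],[0,0,0,0,0,-0.01,0],[0,0,0,0,0,-0.004,0],[0,0,0,0,0,0,0]]]'; python3 -c "
from h import *
to(.599,.125,.028,-4.5)"
```

```text
time: 11.35
position: [0.6005, 0.1254, 0.0323]
ee_rot: [0.999, -0.04, 0.001, -0.001]
contact_force: [0.7, -1.1, 0.8]
grip_width: 0.0919
turn [-0.001  0.003  0.001] shift [-0.0015 -0.0004 -0.0043] j6 1.85 F [ 0.7 -1.1  0.8] w 0.0919 t 11.3
```

```bash
python3 -m creep '[[[0,0.003,0,-0.001,0,-0.004,0],[0,0,0,0,0,0,0.4],[0,0,0,0,0,0,0.5],[0,0,0,0,0,0,1],[0,0,0,0,0,0,1],[0,0,0,0,0,0,1]]]'; python3 -c "
from h import *
to(.599,.125,.028,-4.5)"; python3 -m creep '[[[0,0,0,0,0,0.012,1],[0,0,0,0,0,0.025,1],[0,0,0,0,0,0.04,1],[0,0,0,0,0,0.04,1],[0,0,0,0,0,0.03,1]]]'; python3 -c "
from h import *
to(.599,.125,.028,-4.5)
for n in('top','scene'):
    s=manip.snapshot(n);find(s,'blue',.024,(.53,.68,.05,.19),.005);np.savez(n+'2.npz',**s)
    find(s,'yellow',.018,(.38,.52,-.3,-.2),.005)"
```

```text
time: 12.1
position: [0.6, 0.1254, 0.0287]
ee_rot: [0.999, -0.04, 0.0, -0.001]
contact_force: [0.0, -0.6, -0.7]
grip_width: 0.0477
turn [-0.001  0.001  0.001] shift [-0.001  -0.0004 -0.0007] j6 1.85 F [ 0.  -0.6 -0.7] w 0.0477 t 12.1
time: 12.72
position: [0.5974, 0.1249, 0.1801]
ee_rot: [0.999, -0.04, -0.002, -0.0]
contact_force: [0.1, 0.5, -0.9]
grip_width: 0.048
turn [-0.    -0.004  0.001] shift [ 1.600e-03  1.000e-04 -1.521e-01] j6 1.85 F [ 0.1  0.5 -0.9] w 0.048 t 12.7
blue missing [(array([0.55048258, 0.13295769]), np.int32(75), array([11., 51.]), np.float64(0.023023395926278205))]
yellow h 0.018 ctr [ 0.4504 -0.249 ] yaw deg 6.3 sp 0.1099 [(np.int32(64), [10.0, 46.0], np.float64(0.0172)), (np.int32(62), [10.0, 46.0], np.float64(0.0171))]
blue h 0.024 ctr [0.6007 0.1201] yaw deg -5.9 sp 0.101 [(np.int32(100), [12.0, 60.0], np.float64(0.0229)), (np.int32(78), [12.0, 60.0], np.float64(0.0234))]
yellow h 0.018 ctr [ 0.4559 -0.2552] yaw deg 6.0 sp 0.1093 [(np.int32(30), [7.0, 45.0], np.float64(0.0161)), (np.int32(28), [5.0, 43.0], np.float64(0.0153))]
```

```bash
python3 -m creep '[[[0,0,0.05,-0.018,-0.045,0,1],[0,0,0.05,-0.018,-0.047,0,1],[0,0,0.05,-0.018,-0.047,0,1],[0,0,0.03,-0.018,-0.047,0,1],[0,0,0,-0.018,-0.047,0,1],[0,0,0,-0.018,-0.047,0,1],[0,0,0,-0.018,-0.047,0,1],[0,0,0,0,0,0,1]]]'; python3 -c "
from h import *
to(.452,-.251,.013,6)"
```

```text
time: 13.82
position: [0.465, -0.2093, 0.1772]
ee_rot: [0.999, 0.055, -0.002, -0.002]
contact_force: [0.4, 1.0, -1.6]
grip_width: 0.0482
turn [-0.003 -0.003 -0.005] shift [-0.013  -0.0417 -0.1642] j6 1.03 F [ 0.4  1.  -1.6] w 0.0482 t 13.8
```

```bash
python3 -m creep '[[[-0.003,-0.003,-0.005,-0.013,-0.042,0,1],[0,0,0,0,0,-0.045,1],[0,0,0,0,0,-0.045,1],[0,0,0,0,0,-0.025,1],[0,0,0,0,0,-0.01,1],[0,0,0,0,0,0,1]]]'; python3 -c "
from h import *
to(.452,-.251,.013,6)"
```

```text
time: 14.58
position: [0.4521, -0.2488, 0.0472]
ee_rot: [0.999, 0.052, -0.0, -0.001]
contact_force: [0.3, -0.0, -1.4]
grip_width: 0.0478
turn [-0.002 -0.     0.001] shift [-0.0001 -0.0022 -0.0342] j6 0.96 F [ 0.3 -0.  -1.4] w 0.0478 t 14.6
```

```bash
python3 -m creep '[[[0,0,0,0,-0.002,-0.015,1],[0,0,0,0,0,-0.008,1],[0,0,0,0,0,-0.006,1],[0,0,0,0,0,0,1]]]'; python3 -c "
from h import *
to(.452,-.251,.013,6)"
```

```text
time: 15.08
position: [0.4538, -0.2514, 0.0183]
ee_rot: [0.999, 0.052, 0.002, 0.0]
contact_force: [0.2, 0.4, -1.1]
grip_width: 0.0478
turn [-0.     0.003  0.   ] shift [-0.0018  0.0004 -0.0053] j6 0.95 F [ 0.2  0.4 -1.1] w 0.0478 t 15.1
```

```bash
python3 -m creep '[[[0,0.003,0,-0.002,0,-0.003,1],[0,0,0,0,0,-0.002,1],[0,0,0,0,0,-0.001,1],[0,0,0,0,0,0,1]]]'; python3 -c "
from h import *
to(.452,-.251,.013,6)"
```

```text
time: 15.58
position: [0.4522, -0.2518, 0.0127]
ee_rot: [0.999, 0.052, 0.001, 0.0]
contact_force: [-0.1, 0.1, -0.9]
grip_width: 0.0476
turn [0.001 0.001 0.   ] shift [-0.0002  0.0008  0.0003] j6 0.96 F [-0.1  0.1 -0.9] w 0.0476 t 15.6
```

```bash
python3 -m creep '[[[0,0,0,0,0,-0.001,1],[0,0,0,0,0,0,0.4],[0,0,0,0,0,0,0.2],[0,0,0,0,0,0,0],[0,0,0,0,0,0,0],[0,0,0,0,0,0.015,0],[0,0,0,0,0,0.03,0],[0,0,0,0,0,0.05,0]]]';python3 -m creep '[[[0,0,0,-0.02,0.03,0.05,0],[0,0,0,-0.03,0.04,0.03,0],[0,0,0,-0.02,0.04,0,0],[0,0,0,0,0,0,0]]]'; python3 -c "
from h import *
for n in('top','scene'):
    s=manip.snapshot(n);np.savez(n+'3.npz',**s); print(n)
    B=(.5,.66,-.43,-.29);N=(.38,.52,-.32,-.18)
    find(s,'white',.048,B,.005);find(s,'red',.024,B,.005);find(s,'yellow',.032,N,.005);find(s,'yellow',.018,N,.005)
    find(s,'white',.018,(.36,.52,.18,.32),.005);find(s,'blue',.018,(.34,.52,-.06,.07),.005);find(s,'red',.018,(.52,.7,-.17,-.05),.005);find(s,'blue',.024,(.53,.68,.05,.19),.005)
to(.58,-.364,.028,-4.5)"
```

```text
time: 16.58
position: [0.4502, -0.2506, 0.1086]
ee_rot: [0.999, 0.052, -0.002, -0.001]
contact_force: [0.3, -0.1, 1.0]
grip_width: 0.0923
time: 17.08
position: [0.381, -0.1397, 0.1984]
ee_rot: [0.999, 0.051, 0.004, 0.001]
contact_force: [0.1, 0.4, 0.7]
grip_width: 0.0918
top
white h 0.048 ctr [ 0.5789 -0.3628] yaw deg -4.9 sp 0.0723 [(np.int32(78), [12.0, 48.0], np.float64(0.0469)), (np.int32(75), [11.0, 48.0], np.float64(0.0467))]
red h 0.024 ctr [ 0.5796 -0.3558] yaw deg 1.3 sp 0.1028 [(np.int32(82), [13.0, 59.0], np.float64(0.0232)), (np.int32(43), [11.0, 35.0], np.float64(0.0227))]
yellow h 0.032 ctr [ 0.4534 -0.2558] yaw deg 13.2 sp 0.0717 [(np.int32(74), [12.0, 47.0], np.float64(0.0314)), (np.int32(46), [10.0, 32.0], np.float64(0.0309))]
yellow h 0.018 ctr [ 0.4956 -0.234 ] yaw deg -46.9 sp 0.0274 [(np.int32(67), [10.0, 46.0], np.float64(0.0172)), (np.int32(3), [0.0, 5.0], np.float64(0.0178))]
white h 0.018 ctr [0.4402 0.2522] yaw deg -4.5 sp 0.1098 [(np.int32(70), [10.0, 48.0], np.float64(0.0173)), (np.int32(64), [10.0, 46.0], np.float64(0.0167))]
blue h 0.018 ctr [0.4321 0.00
[... 1120 characters left out ...]
6] yaw deg -4.5 sp 0.1098 [(np.int32(48), [11.0, 47.0], np.float64(0.0167)), (np.int32(45), [11.0, 45.0], np.float64(0.0169))]
blue h 0.018 ctr [ 0.4326 -0.0006] yaw deg -5.1 sp 0.1375 [(np.int32(95), [11.0, 60.0], np.float64(0.0171)), (np.int32(83), [14.0, 59.0], np.float64(0.017))]
red h 0.018 ctr [ 0.6078 -0.1144] yaw deg 8.7 sp 0.1376 [(np.int32(120), [10.0, 59.0], np.float64(0.0173)), (np.int32(109), [11.0, 58.0], np.float64(0.0173))]
blue h 0.024 ctr [0.6006 0.1201] yaw deg -5.8 sp 0.1008 [(np.int32(102), [13.0, 60.0], np.float64(0.023)), (np.int32(79), [12.0, 60.0], np.float64(0.0231))]
turn [ 0.004  0.009 -0.181] shift [ 0.197  -0.2224 -0.1704] j6 1.11 F [0.  0.2 0.3] w 0.0916 t 17.2
```

```bash
python3 -m creep '[[[0.004,0.009,-0.06,0.036,-0.041,0,0],[0,0,-0.06,0.036,-0.041,0,0],[0,0,-0.06,0.036,-0.041,0,0],[0,0,0,0.036,-0.041,0,0],[0,0,0,0.036,-0.041,-0.02,0],[0,0,0,0.01,-0.01,-0.03,0],[0,0,0,0,0,-0.03,0],[0,0,0,0,0,0,0]]]'; python3 -c "
from h import *
to(.579,-.3645,.028,-4.9)"
```

```text
time: 18.18
position: [0.5811, -0.375, 0.1123]
ee_rot: [0.999, -0.044, 0.0, 0.0]
contact_force: [-0.1, 0.5, 0.5]
grip_width: 0.0917
turn [0.001 0.    0.003] shift [-0.0021  0.0105 -0.0843] j6 1.09 F [-0.1  0.5  0.5] w 0.0917 t 18.2
```

```bash
python3 -m creep '[[[0,0,0,-0.002,0.01,-0.01,0],[0,0,0,0,0,-0.03,0],[0,0,0,0,0,-0.02,0],[0,0,0,0,0,0,0]]]'; python3 -c "
from h import *
to(.579,-.3645,.028,-4.9)"
```

```text
time: 18.68
position: [0.5804, -0.3653, 0.0536]
ee_rot: [0.999, -0.045, 0.002, 0.001]
contact_force: [0.3, 0.3, -0.1]
grip_width: 0.0919
turn [0.003 0.004 0.004] shift [-0.0014  0.0008 -0.0256] j6 1.1 F [ 0.3  0.3 -0.1] w 0.0919 t 18.7
```

```bash
python3 -m creep '[[[0.003,0.004,0.004,-0.001,0.001,-0.012,0],[0,0,0,0,0,-0.008,0],[0,0,0,0,0,-0.004,0],[0,0,0,0,0,0,0]]]'; python3 -c "
from h import *
to(.579,-.3645,.028,-4.9)"
```

```text
time: 19.18
position: [0.5807, -0.3649, 0.0306]
ee_rot: [0.999, -0.042, 0.001, 0.001]
contact_force: [0.3, -1.0, -0.7]
grip_width: 0.0915
turn [ 0.002  0.003 -0.001] shift [-0.0017  0.0004 -0.0026] j6 1.09 F [ 0.3 -1.  -0.7] w 0.0915 t 19.2
```

```bash
python3 -m creep '[[[0,0.003,0,-0.0015,0,-0.002,0],[0,0,0,0,0,0,0.4],[0,0,0,0,0,0,0.5],[0,0,0,0,0,0,1],[0,0,0,0,0,0,1],[0,0,0,0,0,0,1]]]'; python3 -c "
from h import *
to(.58,-.3645,.028,-4.9)"; python3 -m creep '[[[0,0,0,0,0,0.012,1],[0,0,0,0,0,0.025,1],[0,0,0,0,0,0.04,1],[0,0,0,0,0,0.04,1],[0,0,0,0,0,0.03,1]]]'; python3 -c "
from h import *
to(.4415,.251,.0125,-4.5)"
```

```text
time: 19.92
position: [0.5796, -0.3653, 0.0294]
ee_rot: [0.999, -0.042, 0.0, 0.001]
contact_force: [-0.4, -0.5, 0.6]
grip_width: 0.0481
turn [ 0.002  0.001 -0.001] shift [ 0.0004  0.0008 -0.0014] j6 1.09 F [-0.4 -0.5  0.6] w 0.0481 t 19.9
time: 20.55
position: [0.5774, -0.3639, 0.1804]
ee_rot: [0.999, -0.042, -0.002, 0.0]
contact_force: [-0.1, -0.4, -0.6]
grip_width: 0.0477
turn [-0.    -0.004  0.006] shift [-0.1359  0.6149 -0.1679] j6 1.09 F [-0.1 -0.4 -0.6] w 0.0477 t 20.6
```

```bash
python3 -m creep '[[[0,-0.004,0.006,-0.008,0.035,0,1],[0,0,0,-0.011,0.051,0,1],[0,0,0,-0.011,0.051,0,1],[0,0,0,-0.011,0.051,0,1],[0,0,0,-0.011,0.051,0,1],[0,0,0,-0.011,0.051,0,1],[0,0,0,-0.011,0.051,0,1],[0,0,0,-0.011,0.051,0,1]]]'; python3 -m creep '[[[0,0,0,-0.011,0.051,0,1],[0,0,0,-0.011,0.051,0,1],[0,0,0,-0.011,0.051,0,1],[0,0,0,-0.011,0.045,0,1],[0,0,0,0,0,0,1]]]'; python3 -c "
from h import *
to(.4405,.253,.0134,-4.5)"
```

```text
time: 21.55
position: [0.4922, 0.0344, 0.1915]
ee_rot: [0.999, -0.042, 0.008, 0.002]
contact_force: [0.1, 1.0, -0.7]
grip_width: 0.0475
time: 22.18
position: [0.4459, 0.2419, 0.1964]
ee_rot: [0.999, -0.041, 0.011, 0.001]
contact_force: [0.6, -0.8, -0.4]
grip_width: 0.0482
turn [0.002 0.022 0.003] shift [-0.0054  0.0111 -0.183 ] j6 2.16 F [ 0.6 -0.8 -0.4] w 0.0482 t 22.2
```

```bash
python3 -m creep '[[[0.002,0.022,0.003,-0.005,0.011,0,1],[0,0,0,0,0,-0.045,1],[0,0,0,0,0,-0.045,1],[0,0,0,0,0,-0.03,1],[0,0,0,0,0,-0.015,1],[0,0,0,0,0,0,1]]]'; python3 -c "
from h import *
to(.4405,.253,.0134,-4.5)"
```

```text
time: 22.92
position: [0.4433, 0.2519, 0.0611]
ee_rot: [0.999, -0.042, 0.0, -0.001]
contact_force: [-0.5, -0.5, -0.3]
grip_width: 0.0483
turn [-0.003  0.001  0.005] shift [-0.0028  0.0011 -0.0477] j6 2.16 F [-0.5 -0.5 -0.3] w 0.0483 t 22.9
```

```bash
python3 -m creep '[[[-0.003,0,0.005,-0.003,0.001,-0.022,1],[0,0,0,0,0,-0.012,1],[0,0,0,0,0,-0.007,1],[0,0,0,0,0,0,1]]]'; python3 -c "
from h import *
to(.4405,.253,.0134,-4.5)"
```

```text
time: 23.42
position: [0.4439, 0.2541, 0.023]
ee_rot: [0.999, -0.04, 0.003, -0.002]
contact_force: [-0.4, -0.3, -1.0]
grip_width: 0.0481
turn [-0.003  0.006  0.001] shift [-0.0034 -0.0011 -0.0096] j6 2.17 F [-0.4 -0.3 -1. ] w 0.0481 t 23.4
```

```bash
python3 -m creep '[[[-0.003,0.006,0,-0.004,-0.001,-0.003,1],[0,0,0,0,0,-0.003,1],[0,0,0,0,0,-0.002,1],[0,0,0,0,0,-0.001,1],[0,0,0,0,0,0,1]]]'; python3 -c "
from h import *
to(.4405,.253,.0134,-4.5)"
```

```text
time: 24.05
position: [0.4405, 0.2535, 0.0146]
ee_rot: [0.999, -0.04, 0.001, -0.0]
contact_force: [-0.3, -0.2, -0.7]
grip_width: 0.048
turn [-0.001  0.001  0.001] shift [ 0.     -0.0005 -0.0012] j6 2.17 F [-0.3 -0.2 -0.7] w 0.048 t 24.1
```

```bash
python3 -m creep '[[[0,0,0,0,0,-0.0015,1],[0,0,0,0,0,-0.0005,1],[0,0,0,0,0,0,0.4],[0,0,0,0,0,0,0.2],[0,0,0,0,0,0,0],[0,0,0,0,0,0,0],[0,0,0,0,0,0.015,0],[0,0,0,0,0,0.03,0]]]';python3 -m creep '[[[0,0,0,-0.02,0,0.05,0],[0,0,0,-0.03,0,0.05,0],[0,0,0,-0.03,0.04,0.03,0],[0,0,0,-0.02,0.04,0,0],[0,0,0,0,0.03,0,0]]]'
cat > chk.py <<'E'
from h import *
import sys
k=sys.argv[1]
C={c:b for c,b in(("purple",(.5,.7,.3,.43)),("white",(.36,.52,.18,.32)),("blue",(.34,.52,-.07,.07)),("red",(.5,.7,-.18,-.04)),("yellow",(.36,.54,-.32,-.18)))}
for n in('top','scene'):
    s=manip.snapshot(n);np.savez(f'{n}_{k}.npz',**s); print(n)
    for c in C: find(s,c,.032,C[c],.006)
    find(s,'blue',.024,(.53,.68,.05,.19),.005);find(s,'red',.024,(.5,.66,-.43,-.29),.005)
    cv2.imwrite(f"pics/{n}_{k}.png",cv2.resize(s["img"][:,:,::-1],(768,576)))
to(.6005,.1235,.004,-6)
E
python3 chk.py a
```

```text
time: 25.05
position: [0.4395, 0.2529, 0.0585]
ee_rot: [0.999, -0.04, -0.001, 0.001]
contact_force: [0.9, 0.8, 1.7]
grip_width: 0.0916
time: 25.68
position: [0.338, 0.365, 0.2008]
ee_rot: [0.999, -0.042, 0.003, -0.003]
contact_force: [0.4, -0.7, 0.7]
grip_width: 0.0919
top
purple h 0.032 ctr [0.5909 0.3609] yaw deg 5.6 sp 0.0452 [(np.int32(59), [11.0, 37.0], np.float64(0.0311)), (np.int32(55), [8.0, 37.0], np.float64(0.0306))]
white h 0.032 ctr [0.4406 0.2534] yaw deg -5.6 sp 0.072 [(np.int32(84), [12.0, 48.0], np.float64(0.0311)), (np.int32(81), [12.0, 45.0], np.float64(0.0307))]
blue missing []
red missing []
yellow h 0.032 ctr [ 0.4522 -0.2502] yaw deg 5.9 sp 0.0716 [(np.int32(85), [12.0, 48.0], np.float64(0.0304)), (np.int32(81), [12.0, 48.0], np.float64(0.0307))]
blue h 0.024 ctr [0.6004 0.1243] yaw deg -5.9 sp 0.1007 [(np.int32(89), [12.0, 57.0], np.float64(0.0229)), (np.int32(82), [12.0, 57.0], np.float64(0.0232))]
red h 0.024 ctr [ 0.5788 -0.3626] yaw deg -6.7 sp 0.1015 [(np.int32(78), [12.0, 59.0], np.float64(0.0232)), (np.int32(78), [13.0, 59.0], np.float64(0.0232))]
scene

[... 226 characters left out ...]
61), [13.0, 47.0], np.float64(0.0306)), (np.int32(49), [11.0, 46.0], np.float64(0.0317))]
blue missing []
red missing []
yellow h 0.032 ctr [ 0.4572 -0.2534] yaw deg -2.8 sp 0.0726 [(np.int32(39), [11.0, 46.0], np.float64(0.0303)), (np.int32(20), [3.0, 33.0], np.float64(0.0305))]
blue h 0.024 ctr [0.6005 0.1204] yaw deg -6.3 sp 0.101 [(np.int32(102), [13.0, 59.0], np.float64(0.0227)), (np.int32(78), [11.0, 58.0], np.float64(0.0233))]
red h 0.024 ctr [ 0.5793 -0.3667] yaw deg -6.1 sp 0.1014 [(np.int32(204), [12.0, 57.0], np.float64(0.0234)), (np.int32(159), [11.0, 56.0], np.float64(0.0239))]
turn [-0.007  0.007 -0.022] shift [ 0.2613 -0.243  -0.1966] j6 2.47 F [ 1.3 -0.3 -0.8] w 0.0922 t 25.8
```

View pics/top_a.png

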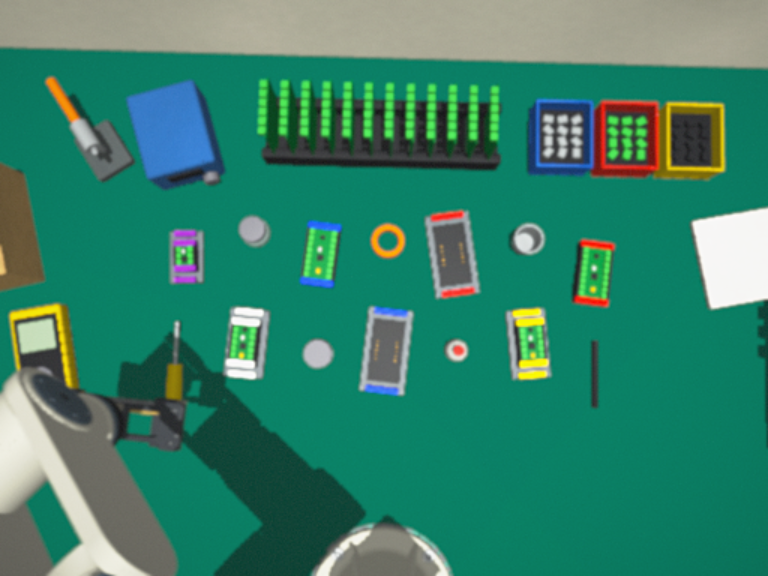

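The top view shows purple, white and yellow lying between their stops, centred to within 4 mm. Blue (320,253) and red (595,272) now lie bare on the bench. Next is blue.

```bash
python3 -m creep '[[[-0.007,0.007,-0.022,0.045,-0.042,0,0],[0,0,0,0.043,-0.04,0,0],[0,0,0,0.043,-0.04,0,0],[0,0,0,0.043,-0.04,0,0],[0,0,0,0.043,-0.04,0,0],[0,0,0,0.03,-0.028,-0.02,0],[0,0,0,0,0,-0.04,0],[0,0,0,0,0,0,0]]]'; python3 -c "
from h import *
to(.6,.124,.006,-6)"
```

```text
time: 26.78
position: [0.5908, 0.1223, 0.1448]
ee_rot: [0.999, -0.052, 0.001, 0.0]
contact_force: [0.4, 0.2, 0.9]
grip_width: 0.0918
turn [ 0.     0.002 -0.002] shift [ 0.0092  0.0017 -0.1388] j6 1.88 F [0.4 0.2 0.9] w 0.0918 t 26.8
```

```bash
python3 -m creep '[[[0,0,0,0.008,0.002,-0.03,0],[0,0,0,0,0,-0.035,0],[0,0,0,0,0,-0.03,0],[0,0,0,0,0,-0.005,0],[0,0,0,0,0,0,0]]]'; python3 -c "
from h import *
to(.6,.124,.006,-6)"
```

```text
time: 27.4
position: [0.6023, 0.125, 0.0527]
ee_rot: [0.999, -0.051, 0.005, -0.001]
contact_force: [0.0, -0.2, 0.8]
grip_width: 0.092
turn [-0.001  0.01  -0.003] shift [-0.0023 -0.001  -0.0467] j6 1.88 F [ 0.  -0.2  0.8] w 0.092 t 27.4
```

```bash
python3 -m creep '[[[0,0.01,-0.003,-0.003,-0.001,-0.02,0],[0,0,0,-0.001,0,-0.012,0],[0,0,0,-0.001,0,-0.007,0],[0,0,0,0,0,-0.002,0],[0,0,0,0,0,0,0]]]'; python3 -c "
from h import *
to(.6,.124,.006,-6)"
```

```text
time: 28.02
position: [0.5984, 0.1243, 0.0118]
ee_rot: [0.999, -0.052, 0.001, -0.001]
contact_force: [-0.1, 0.7, -0.2]
grip_width: 0.092
turn [-0.002  0.003 -0.   ] shift [ 0.0016 -0.0003 -0.0058] j6 1.88 F [-0.1  0.7 -0.2] w 0.092 t 28.0
```

```bash
python3 -m creep '[[[0,0.003,0,0.0015,0,-0.005,0],[0,0,0,0,0,0,0.3],[0,0,0,0,0,0,0.4],[0,0,0,0,0,0,1],[0,0,0,0,0,0,1],[0,0,0,0,0,0,1]]]' 25; python3 -c "
from h import *
to(.6,.124,.006,-6)"; python3 -m creep '[[[0,0,0,0,0,0.012,1],[0,0,0,0,0,0.025,1],[0,0,0,0,0,0.04,1],[0,0,0,0,0,0.04,1],[0,0,0,0,0,0.03,1]]]'; python3 -c "
from h import *
to(.4325,.0025,.014,-5.4)"
```

```text
time: 28.78
position: [0.6007, 0.1244, 0.0072]
ee_rot: [0.999, -0.052, 0.001, -0.001]
contact_force: [0.2, -0.2, -1.0]
grip_width: 0.0577
turn [-0.002  0.001 -0.   ] shift [-0.0007 -0.0004 -0.0012] j6 1.87 F [ 0.2 -0.2 -1. ] w 0.0577 t 28.8
time: 29.4
position: [0.5977, 0.1238, 0.1584]
ee_rot: [0.999, -0.052, -0.002, -0.0]
contact_force: [-0.7, 0.7, -1.2]
grip_width: 0.0579
turn [-0.001 -0.004  0.01 ] shift [-0.1652 -0.1213 -0.1444] j6 1.87 F [-0.7  0.7 -1.2] w 0.0579 t 29.4
```

```bash
python3 -m creep '[[[0,-0.004,0.01,-0.033,-0.024,0,1],[0,0,0,-0.033,-0.024,0,1],[0,0,0,-0.033,-0.024,0,1],[0,0,0,-0.033,-0.024,0,1],[0,0,0,-0.022,-0.016,0,1],[0,0,0,0,0,0,1]]]'; python3 -c "
from h import *
to(.4322,.003,.0152,-5.4)"
```

```text
time: 30.15
position: [0.441, 0.0098, 0.1661]
ee_rot: [0.999, -0.047, 0.005, -0.001]
contact_force: [0.2, -0.9, -1.1]
grip_width: 0.0579
turn [-0.002  0.011 -0.001] shift [-0.0088 -0.0068 -0.1509] j6 1.68 F [ 0.2 -0.9 -1.1] w 0.0579 t 30.1
```

```bash
python3 -m creep '[[[0,0.011,0,-0.009,-0.007,-0.02,1],[0,0,0,-0.001,0,-0.04,1],[0,0,0,-0.001,0,-0.03,1],[0,0,0,0,0,-0.015,1],[0,0,0,0,0,0,1]]]'; python3 -c "
from h import *
to(.4322,.003,.0152,-5.4)"
```

```text
time: 30.78
position: [0.4371, 0.0046, 0.0618]
ee_rot: [0.999, -0.047, 0.005, -0.002]
contact_force: [-0.2, -0.5, -1.2]
grip_width: 0.0576
turn [-0.003  0.01  -0.001] shift [-0.0049 -0.0016 -0.0466] j6 1.67 F [-0.2 -0.5 -1.2] w 0.0576 t 30.8
```

```bash
python3 -m creep '[[[-0.003,0.01,0,-0.006,-0.002,-0.02,1],[0,0,0,-0.001,0,-0.011,1],[0,0,0,-0.001,0,-0.006,1],[0,0,0,0,0,0,1]]]'; python3 -c "
from h import *
to(.4322,.003,.0152,-5.4)"
```

```text
time: 31.28
position: [0.4336, 0.0036, 0.0264]
ee_rot: [0.999, -0.047, 0.003, -0.0]
contact_force: [-1.2, 0.1, -0.5]
grip_width: 0.0578
turn [-0.     0.006 -0.001] shift [-0.0014 -0.0006 -0.0112] j6 1.67 F [-1.2  0.1 -0.5] w 0.0578 t 31.3
```

```bash
python3 -m creep '[[[0,0.006,0,-0.002,0,-0.004,1],[0,0,0,-0.001,0,-0.003,1],[0,0,0,0,0,-0.002,1],[0,0,0,0,0,-0.001,1],[0,0,0,0,0,0,1]]]'; python3 -c "
from h import *
to(.4322,.003,.0152,-5.4)"
```

```text
time: 31.9
position: [0.4316, 0.0036, 0.0168]
ee_rot: [0.999, -0.047, 0.001, -0.0]
contact_force: [0.1, -0.3, -2.0]
grip_width: 0.0575
turn [-0.001  0.002 -0.001] shift [ 0.0006 -0.0006 -0.0016] j6 1.67 F [ 0.1 -0.3 -2. ] w 0.0575 t 31.9
```

Lower the last 2 mm, release, lift, then go over to the red carrier.

```bash
python3 -m creep '[[[0,0,0,0,0,-0.0015,1],[0,0,0,0,0,-0.001,1],[0,0,0,0,0,0,0.35],[0,0,0,0,0,0,0.2],[0,0,0,0,0,0,0],[0,0,0,0,0,0,0],[0,0,0,0,0,0.015,0],[0,0,0,0,0,0.03,0]]]';python3 -m creep '[[[0,0,0,0,0,0.05,0],[0,0,0,0.01,-0.02,0.05,0],[0,0,0,0.018,-0.045,0.02,0],[0,0,0,0.02,-0.05,0,0],[0,0,0,0.02,-0.05,0,0],[0,0,0,0.02,-0.05,0,0],[0,0,0,0.02,-0.05,0,0],[0,0,0,0.02,-0.05,0,0]]]'; python3 -c "
from h import *
to(.579,-.364,.006,-6.4)"
```

```text
time: 32.9
position: [0.4303, 0.0036, 0.0594]
ee_rot: [0.999, -0.047, -0.001, -0.0]
contact_force: [0.3, 0.2, 0.8]
grip_width: 0.0915
time: 33.9
position: [0.5609, -0.319, 0.1862]
ee_rot: [0.999, -0.044, 0.001, 0.0]
contact_force: [0.6, -0.1, 0.9]
grip_width: 0.0921
turn [ 0.     0.003 -0.024] shift [ 0.0181 -0.045  -0.1802] j6 1.14 F [ 0.6 -0.1  0.9] w 0.0921 t 33.9
```

```bash
python3 -m creep '[[[0,0.003,-0.024,0.018,-0.045,0,0],[0,0,0,0,0,-0.045,0],[0,0,0,0,0,-0.045,0],[0,0,0,0,0,-0.03,0],[0,0,0,0,0,-0.01,0],[0,0,0,0,0,0,0]]]'; python3 -c "
from h import *
to(.579,-.364,.006,-6.4)"
```

```text
time: 34.65
position: [0.5798, -0.3704, 0.0514]
ee_rot: [0.998, -0.059, 0.0, 0.001]
contact_force: [-0.2, 0.6, 0.2]
grip_width: 0.092
turn [0.001 0.001 0.006] shift [-0.0008  0.0064 -0.0454] j6 1.12 F [-0.2  0.6  0.2] w 0.092 t 34.6
```

```bash
python3 -m creep '[[[0,0,0.006,-0.001,0.006,-0.012,0],[0,0,0,0,0,-0.015,0],[0,0,0,0,0,-0.01,0],[0,0,0,0,0,-0.004,0],[0,0,0,0,0,0,0]]]'; python3 -c "
from h import *
to(.579,-.364,.006,-6.4)"
```

```text
time: 35.28
position: [0.5805, -0.3647, 0.0108]
ee_rot: [0.998, -0.055, 0.002, 0.002]
contact_force: [-0.8, -0.8, -0.3]
grip_width: 0.092
turn [ 0.004  0.005 -0.001] shift [-0.0015  0.0007 -0.0048] j6 1.12 F [-0.8 -0.8 -0.3] w 0.092 t 35.3
```

```bash
python3 -m creep '[[[0.004,0.005,0,-0.001,0,-0.004,0],[0,0,0,0,0,0,0.3],[0,0,0,0,0,0,0.4],[0,0,0,0,0,0,1],[0,0,0,0,0,0,1],[0,0,0,0,0,0,1]]]' 25; python3 -c "
from h import *
to(.579,-.364,.006,-6.4)"; python3 -m creep '[[[0,0,0,0,0,0.012,1],[0,0,0,0,0,0.025,1],[0,0,0,0,0,0.04,1],[0,0,0,0,0,0.04,1],[0,0,0,0,0,0.03,1]]]'; python3 -c "
from h import *
to(.607,-.112,.0155,8.9)"
```

```text
time: 36.02
position: [0.58, -0.3653, 0.0075]
ee_rot: [0.998, -0.055, 0.0, 0.0]
contact_force: [0.4, -0.2, -1.0]
grip_width: 0.0575
turn [ 0.     0.001 -0.001] shift [-0.001   0.0013 -0.0015] j6 1.12 F [ 0.4 -0.2 -1. ] w 0.0575 t 36.0
time: 36.65
position: [0.5774, -0.3636, 0.1582]
ee_rot: [0.998, -0.055, -0.002, -0.001]
contact_force: [0.6, -0.3, -3.6]
grip_width: 0.0576
turn [-0.002 -0.005  0.266] shift [ 0.0296  0.2516 -0.1427] j6 1.12 F [ 0.6 -0.3 -3.6] w 0.0576 t 36.6
```

```bash
python3 -m creep '[[[0,-0.005,0.05,0.005,0.035,0.01,1],[0,0,0.055,0.005,0.042,0,1],[0,0,0.055,0.005,0.042,0,1],[0,0,0.055,0.005,0.042,0,1],[0,0,0.05,0.005,0.042,0,1],[0,0,0,0.004,0.03,0,1],[0,0,0,0,0,0,1]]]'; python3 -c "
from h import *
to(.608,-.112,.0155,8.9)"
```

```text
time: 37.52
position: [0.6081, -0.1252, 0.1785]
ee_rot: [0.997, 0.081, 0.005, 0.001]
contact_force: [0.0, 0.4, -1.7]
grip_width: 0.058
turn [ 0.     0.011 -0.006] shift [-1.00e-04  1.32e-02 -1.63e-01] j6 1.2 F [ 0.   0.4 -1.7] w 0.058 t 37.5
```

```bash
python3 -m creep '[[[0,0.011,-0.006,0,0.013,0,1],[0,0,0,0,0,-0.045,1],[0,0,0,0,0,-0.04,1],[0,0,0,0,0,-0.025,1],[0,0,0,0,0,-0.01,1],[0,0,0,0,0,0,1]]]'; python3 -c "
from h import *
to(.608,-.112,.0155,8.9)"
```

```text
time: 38.28
position: [0.6092, -0.114, 0.0583]
ee_rot: [0.997, 0.075, 0.001, 0.001]
contact_force: [-1.1, -0.8, -1.7]
grip_width: 0.0573
turn [0.001 0.002 0.005] shift [-0.0012  0.002  -0.0428] j6 1.23 F [-1.1 -0.8 -1.7] w 0.0573 t 38.3
```

```bash
python3 -m creep '[[[0,0,0.005,-0.001,0.002,-0.017,1],[0,0,0,-0.001,0,-0.01,1],[0,0,0,-0.001,0,-0.006,1],[0,0,0,0,0,0,1]]]'; python3 -c "
from h import *
to(.608,-.112,.0155,8.9)"
```

```text
time: 38.78
position: [0.6075, -0.1123, 0.0253]
ee_rot: [0.997, 0.077, 0.002, 0.001]
contact_force: [-0.1, -0.1, -1.2]
grip_width: 0.0579
turn [0.002 0.005 0.   ] shift [ 0.0005  0.0003 -0.0098] j6 1.23 F [-0.1 -0.1 -1.2] w 0.0579 t 38.8
```

```bash
python3 -m creep '[[[0.002,0.005,0,0,0,-0.004,1],[0,0,0,0,0,-0.003,1],[0,0,0,0,0,-0.002,1],[0,0,0,0,0,0,1]]]'; python3 -c "
from h import *
to(.608,-.112,.0155,8.9)"
```

```text
time: 39.28
position: [0.6082, -0.1124, 0.0165]
ee_rot: [0.997, 0.077, 0.001, 0.0]
contact_force: [-0.2, 0.0, -1.5]
grip_width: 0.0576
turn [0.    0.001 0.   ] shift [-0.0002  0.0004 -0.001 ] j6 1.23 F [-0.2  0.  -1.5] w 0.0576 t 39.3
```

```bash
python3 -m creep '[[[0,0,0,0,0,-0.001,1],[0,0,0,0,0,-0.0005,1],[0,0,0,0,0,0,0.35],[0,0,0,0,0,0,0.2],[0,0,0,0,0,0,0],[0,0,0,0,0,0,0],[0,0,0,0,0,0.015,0],[0,0,0,0,0,0.03,0]]]';python3 -m creep '[[[0,0,0,0,0,0.05,0],[0,0,0,-0.02,-0.02,0.05,0],[0,0,0,-0.04,-0.04,0.02,0],[0,0,0,-0.04,-0.04,0,0],[0,0,0,-0.04,-0.04,0,0],[0,0,0,-0.03,-0.05,0,0],[0,0,0,-0.03,-0.05,0,0],[0,0,0,-0.03,-0.05,0,0]]]';python3 -m creep '[[[0,0,0,-0.02,-0.05,0,0],[0,0,0,-0.02,-0.05,0,0],[0,0,0,0,-0.04,0,0],[0,0,0,0,0,0,0],[0,0,0,0,0,0,0]]]'; python3 chk.py b
```

```text
time: 40.28
position: [0.6073, -0.1123, 0.0607]
ee_rot: [0.997, 0.077, -0.001, -0.0]
contact_force: [0.8, 0.5, 0.8]
grip_width: 0.0921
time: 41.28
position: [0.3748, -0.4081, 0.1974]
ee_rot: [0.997, 0.081, 0.007, 0.004]
contact_force: [1.8, -0.1, 0.3]
grip_width: 0.0919
time: 41.9
position: [0.3298, -0.5554, 0.2029]
ee_rot: [0.997, 0.078, 0.008, 0.007]
contact_force: [-0.2, -0.1, 0.2]
grip_width: 0.0918
top
purple h 0.032 ctr [0.591  0.3612] yaw deg 4.9 sp 0.0453 [(np.int32(62), [11.0, 37.0], np.float64(0.0312)), (np.int32(53), [8.0, 37.0], np.float64(0.0312))]
white h 0.032 ctr [0.4407 0.2527] yaw deg -5.5 sp 0.0719 [(np.int32(84), [12.0, 48.0], np.float64(0.0308)), (np.int32(81), [12.0, 45.0], np.float64(0.0307))]
blue h 0.032 ctr [0.4317 0.0038] yaw deg -5.8 sp 0.1008 [(np.int32(87), [12.0, 56.0], np.float64(0.0318)), (np.int32(86), [10.0, 56.0], np.float64(0.0317))]
red h 0.032 ctr [ 0.6068 -0.1114] yaw deg 8.7 sp 0.102 [(np.int32(79), [12.0, 56.0], np.float64(0.0308)), (np.int32(75), [11.0, 57.0], np.float64(0.0311))]
yellow h 0.032 ctr [ 0.4524 -0.2506] yaw deg 5.7 sp 0.0716 [(
[... 360 characters left out ...]
2(60), [13.0, 47.0], np.float64(0.031)), (np.int32(49), [11.0, 46.0], np.float64(0.031))]
blue h 0.032 ctr [ 0.432  -0.0008] yaw deg -5.3 sp 0.1009 [(np.int32(111), [14.0, 60.0], np.float64(0.0306)), (np.int32(83), [13.0, 60.0], np.float64(0.0311))]
red h 0.032 ctr [ 0.608  -0.1167] yaw deg 9.2 sp 0.1009 [(np.int32(138), [12.0, 59.0], np.float64(0.0311)), (np.int32(118), [11.0, 60.0], np.float64(0.0314))]
yellow h 0.032 ctr [ 0.4576 -0.2596] yaw deg 3.8 sp 0.0726 [(np.int32(40), [13.0, 46.0], np.float64(0.03)), (np.int32(31), [14.0, 46.0], np.float64(0.0307))]
blue missing []
red missing []
turn [ 0.015  0.015 -0.262] shift [ 0.2703  0.6787 -0.199 ] j6 0.37 F [-1.2 -0.2 -0. ] w 0.0916 t 42.0
```

View pics/top_b.png

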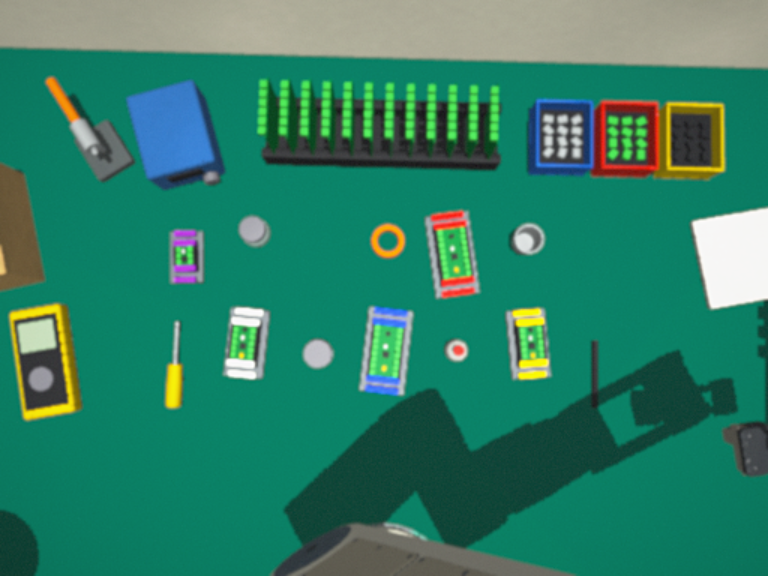

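View pics/scene_b.png

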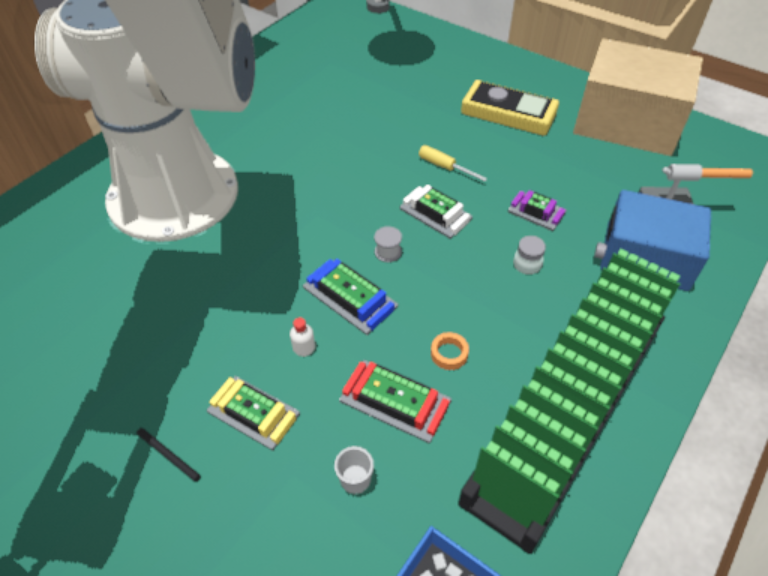

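Both views show all five carriers flat between their own stops: purple (186,257), white (247,343), blue (386,350), red (452,254) and yellow (529,344) in the top view. The arm is clear, so I'm handing in.

```bash
python3 -c "
from station import manip
print(manip.job_done())"
```

```text
the job is handed in; nothing more can be done
None
```

I took both piles apart from the top and set each of the five carriers in the nest of its own colour, then handed the job in at about 42 s of the 128 s allowed. No verdict was reported.

**Position:** In the top camera, carrier against nest, white, blue, red and yellow are within about 2 mm. Purple is about 3.5 mm off in y. The limit is 12 mm.

**Angle:** In the top camera, purple is about 1.5° off its nest and the others about 1° or less. The limit is 8.5°.

**Height:** Measured bar tops are at 30–32 mm, which fits carriers lying flat on the plates. The gripper is open and clear of everything.

**Where the checks disagreed:**
- The scene camera reads y about 2–9 mm lower than the top camera: most at yellow, least at white, about 3–5 mm for the others. Carrier and nest shift mostly together, so the placings still look good in both views.
- Its largest carrier-to-nest offsets are about 4.5 mm, for purple and yellow.
- The scene camera's yellow readings were rough, because the pale bars were only partly picked up.

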